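# Isolate the bench press and swing out the lockout hasp

## Task

Make the tube press safe for servicing: on the isolator box with the yellow face, turn the red handle counter-clockwise (seen from above) all the way round to off, at its stop. Then swing that isolator's steel lockout hasp fully out past the side of the box by its red knob, so that a padlock could go through it. Leave the handle of the grey-faced switch as it is.

Things in the scene. Friction and masses are not known exactly. Their poses are not given: they have to be found in the camera images.
- isolator: Fixed grey box 90 (x) x 140 (y) mm with a yellow face on top at z = 112 mm, carrying a red rotary handle and a steel lockout hasp. Origin: centre of its underside, z up; all x, y, z in these entries are in this frame, mm. Yaw -0.2 to 0.25 rad. Crates 0.2 m high stand behind, from world x = 0.53 m. A like grey-faced box with black handle, no hasp, stands beside it.
- isolator_handle (a joint): Red handle, rad, growing counter-clockwise from above about the vertical at x -10, y -25. Grip bar 64 long, 14 wide, z 123 to 157, on a disc of radius 29. 0 = on: bar along x, white-striped end to +x; 1.309 = off, hard stop, by the white mark. Starts at 0 to 0.15. Friction 0.1 N m, no spring: stays where left.
- isolator_hasp (a joint): Hasp, rad, growing clockwise from above about the vertical at x 12, y 54. Flat steel tongue 20 wide, top at z 119, with a padlock hole and, 45 from the pivot, an upright red knob of diameter 12, z 119 to 149. 0 = stowed: knob at x -33, y 54; 1.571 = out, hard stop: knob at x 12, y 99, past the box. Starts at 0 to 0.12. Friction 0.9 N at the knob, no spring.
- grey_handle (a joint): Angle of the black handle on the grey-faced switch, same shape and sense as the red one (0 to 1.309); it starts between 0 and 0.15. A bystander, to be left alone.

How it is judged:
On the way, in this order (a step that is already met when the one before it is completed fails the run):
1. the red handle is turned to off while the hasp is still stowed (value of joint isolator_handle above 1.13 rad and value of joint isolator_hasp below 0.5 rad), for 0.2 s.
2. the hasp is swung fully out (value of joint isolator_hasp above 1.35 rad), for 0.2 s.
At the end, for the whole second after the job is handed in: The red handle stands within 10 degrees of its off stop, the hasp within 12 degrees of fully out, both at rest, and the black handle has not been switched (value of joint isolator_handle above 1.13 rad and value of joint isolator_hasp above 1.35 rad and velocity of joint isolator_handle between -0.05 and 0.05 rad/s and velocity of joint isolator_hasp between -0.05 and 0.05 rad/s and value of joint grey_handle below 0.35 rad); the robot touches nothing.
It fails at once if the hasp is swung out before the red handle is off (value of joint isolator_hasp above 0.6 rad and value of joint isolator_handle below 1 rad).
It fails at once if the black handle of the grey-faced switch is turned (value of joint grey_handle above 0.35 rad).
It also fails if it takes over 53 s, if anything falls off the work surface, if the arm or the gripper's body presses on something with over 40 N, if the wrist force passes 120 N, or if a joint passes its speed limit or range.

## Robot

A 6-joint arm with a two-finger parallel gripper is mounted at the origin on a cart in front of the work surface, level with it; the furniture and walls round the work are solid. World frame = base frame: x ahead of the robot, y to its left, z up, the work surface at z = 0. Lengths are in m, angles in rad, forces in N, time in s.
With the tool pointing down it reaches from about 0.35 to 0.975 m from the base axis. Payload 4.9 kg.
Tool frame: the origin (TCP) lies at the very end of the fingers, on their centre line; the grasp point (between the pads) lies 19 mm behind it; y points along the fingers, z is the direction in which the jaws open and shut, and the axes are right-handed (so a half turn about y gives the same grasp; the last joint's range is limited). The gripper opens to 85 mm and grips with 20 to 120 N. Pads are 22 mm wide; open, the fingers measure 114 mm over their backs; the gripper's body (76 mm by 85 mm) begins 54 mm behind the grasp point. The pads swing forward as they close: fully open they stand 13 mm farther back than shut.
Start: joints at [-1.384, 0.053, 1.613, -0, 1.476, -0.119], TCP at [0.188, -0.596, 0.231] pointing down, gripper open.
Joint ranges: [-3.01, 3.01], [-1.01, 2.22], [0.06, 2.58], [-1.02, 4.17], [0.09, 2.62], [-3.14, 3.14]. Speed limits (rad/s): [2.57, 2.57, 3.14, 3.14, 3.14, 3.14].

## Interface

Orientations are given as a rotation vector (axis times angle).
In Python, from station import monitor, viewer, ticket gives the robot as it stands.
- The arm moves only by the tool servo_tool, never from a script. Its argument "commands" is one flat list of numbers, 7 for each row, row after row: the turn, a rotation vector about the tool's x, y, z in rad, then the shift along the tool's x, y, z in cm, then the opening, from 0 (shut) to 1 (fully open). In form: [rx, ry, rz, dx, dy, dz, claw, rx, ry, rz, dx, dy, dz, claw, ...]. A call has 1 to 20 rows; each row shifts and turns the pose as measured when the row begins, along the tool's axes as they then stand; what a row does not reach is not made up. A row lasts 1/10 s, in which the tool goes at most 50 mm and 8.59 degrees, less where a joint would pass 70% of its speed; a pose out of reach is approached as far as the arm can. A call is refused whole if a number of a shift passes 5 or a number of a turn 0.15, either way. A call with a gripper value outside its range is refused whole. The fingers move at their own pace and stop on an object; "grip_force" is the grip in N (left out, the last holds). Time passes only in rows, so rows that do not move let the fingers close. It gives the time, the measured TCP pose, the force and the opening at its end, in the units of the state.
- monitor.get_obs(): the state, without advancing time (a new reading comes with each control period).
- viewer.get_image(name): name is "side" or "top"; returns a dict with "frame" (480x640x3 uint8, red, green, blue), "depth" (480x640 float32, m along the optical axis (not along the pixel's ray), 0 where there is no reading), "camera_matrix" (3x3 intrinsics, pixels), "cam_to_world" (4x4, takes a point from camera to world coordinates). Camera axes: x right, y down, z forward; pixel columns grow to the right and rows downward; lengths in m; the calibration is good to about 2 mm. A picture is of the moment at which its call begins.
- ticket.finish_job(): hands the job in, once; it reports no verdict.
The state is a dict: "t": time; "q": joint angles; "dq": joint speeds; "effort": joint torques, N m; "tool_pos": TCP position; "tool_rot": TCP orientation; "contact_force": force on the tool from outside, world axes, zero at the start; "wrist_torque": the same for the moment, N m; "opening": finger opening in m.
Only numpy, scipy, OpenCV 4.12 (cv2) and the standard library are available. Lean on these libraries where they do the work, as an engineer would, in place of code of your own. Each camera call takes 0.05 s, during which the arm holds its last target.

## Working session

There is one attempt and no reset: what is moved stays moved. The work goes in short steps, Python scripts to look and compute and a tool call to move; the robot and the scene stay as the last step left them, time stands still between calls to the robot, and variables do not carry over. Pictures are saved under pics/ and viewed, and the job is handed in when it is done.

Besides the shell and the picture viewer there is one more tool, called as a command line: name --argument value ..., lists and objects as JSON in quotes. servo_tool: Moves the arm, as the interface text tells. Its arguments: {"type":"object","properties":{"commands":{"type":"array","items":{"type":"number"}},"grip_force":{"type":"number"}},"required":["commands"]}

```bash
mkdir -p pics; ls; python3 - <<'E'
from station import monitor, viewer
import cv2,numpy as np
o=monitor.get_obs();print({k:np.round(v,3) for k,v in o.items()})
for n in("side","top"):
    d=viewer.get_image(n);cv2.imwrite(f"pics/{n}0.png",d["frame"][:,:,::-1]);np.savez(f"{n}0.npz",**d)
    print(d["camera_matrix"],d["cam_to_world"].round(3))
E
```

```text
pics
{'t': np.float64(0.0), 'q': array([-1.384,  0.053,  1.614, -0.   ,  1.476, -0.119]), 'dq': array([ 0.   , -0.002, -0.001, -0.   ,  0.001, -0.001]), 'effort': array([ 1.0000e-03, -3.9368e+01, -3.7017e+01, -0.0000e+00,  7.0000e-03,
        0.0000e+00]), 'tool_pos': array([ 0.188, -0.595,  0.23 ]), 'tool_rot': array([-0.317,  2.059, -2.055]), 'contact_force': array([-0.091, -0.184, -0.781]), 'wrist_torque': array([ 0.027, -0.023,  0.011]), 'opening': np.float64(0.086)}
[[487.36233504   0.         325.70476241]
 [  0.         487.36233504 236.50536624]
 [  0.           0.           1.        ]] [[-0.983 -0.112  0.145  0.315]
 [-0.183  0.564 -0.805  0.833]
 [ 0.008 -0.818 -0.575  0.684]
 [ 0.     0.     0.     1.   ]]
[[447.51481189   0.         313.66748996]
 [  0.         447.51481189 236.21662657]
 [  0.           0.           1.        ]] [[-1.000e-03 -9.960e-01  8.500e-02  3.580e-01]
 [-1.000e+00 -1.000e-03 -2.500e-02  1.600e-02]
 [ 2.500e-02 -8.500e-02 -9.960e-01  1.093e+00]
 [ 0.000e+00  0.000e+00  0.000e+00  1.000e+00]]
```

View pics/side0.png

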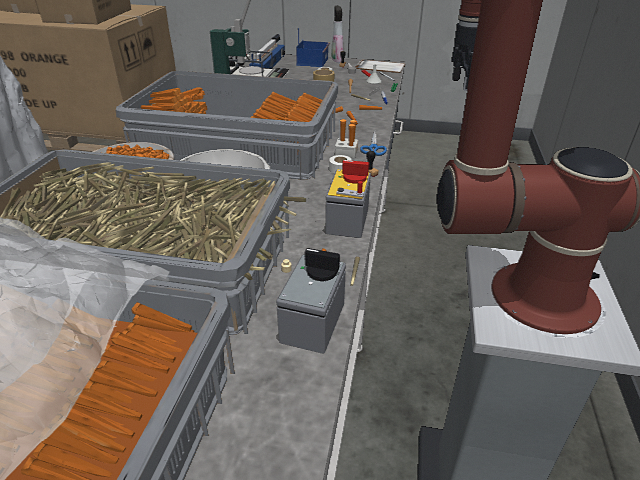

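View pics/top0.png

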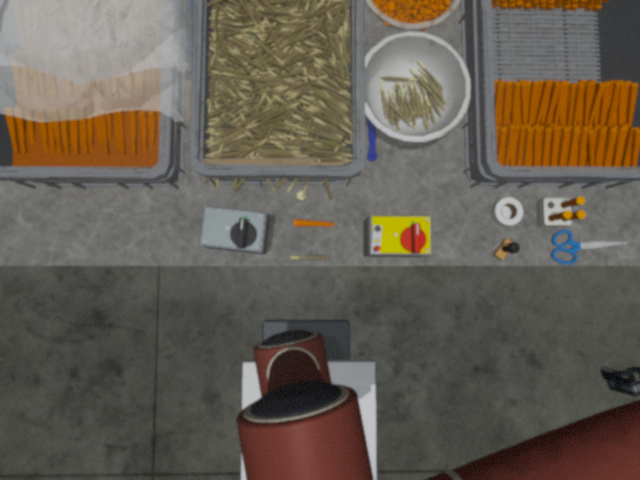

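The side view shows the yellow isolator at (347,200), with its red knob near (360,187), and the grey switch at (312,300). In the top view the yellow face is at (400,235), the handle at (414,238) and the hasp at about (377,235). Next I measure them.

```bash
cat > h.py <<'E'
import numpy as np,cv2
def ray(d,uv,z):
    K=d["camera_matrix"];T=d["cam_to_world"]
    r=T[:3,:3]@np.linalg.inv(K)@np.array([uv[0],uv[1],1.]);o=T[:3,3]
    return o+r*(z-o[2])/r[2]
def proj(d,p):
    T=np.linalg.inv(d["cam_to_world"]);c=T[:3,:3]@np.array(p)+T[:3,3];u=d["camera_matrix"]@c;return u[:2]/u[2]
E
python3 - <<'E'
from h import *
for n,(x0,y0,x1,y1) in (("top",(355,205,445,265)),("side",(315,150,385,245))):
    d=np.load(n+"0.npz");f=d["frame"];c=cv2.resize(f[y0:y1,x0:x1],None,fx=8 if n=="top" else 6,fy=8 if n=="top" else 6,interpolation=cv2.INTER_CUBIC)
    cv2.imwrite(f"pics/{n}0c.png",c[:,:,::-1])
    hsv=cv2.cvtColor(f,cv2.COLOR_RGB2HSV);sub=np.zeros(f.shape[:2],np.uint8);sub[y0:y1,x0:x1]=1
    Y=cv2.inRange(hsv,(24,120,80),(36,255,255))*sub
    R=(cv2.inRange(hsv,(0,140,60),(6,255,255))|cv2.inRange(hsv,(174,140,60),(180,255,255)))*sub
    ys=np.argwhere(Y>0)[:,::-1].astype(np.float32)
    P=np.array([ray(d,p,.112)[:2] for p in ys])
    rect=cv2.minAreaRect((P*1000).astype(np.float32));print(n,"yellow mm",rect)
    m,l,s,cen=cv2.connectedComponentsWithStats(R)
    for i in range(1,m):
        if s[i,4]>4: print(s[i],cen[i].round(1),"z.157",ray(d,cen[i],.157).round(4),"z.149",ray(d,cen[i],.149).round(4),"depth med",np.median(d["depth"][l==i]))
E
```

```text
top yellow mm ((445.88372802734375, -201.4630126953125), (82.25975799560547, 127.351318359375), 0.01914690062403679)
[402 225  23  28 415] [412.8 239.3] z.157 [ 0.4316 -0.2167  0.157 ] z.149 [ 0.4322 -0.2187  0.149 ] depth med 0.97256625
[375 247   4   3  11] [376.6 248.1] z.157 [ 0.4129 -0.1399  0.157 ] z.149 [ 0.4134 -0.1412  0.149 ] depth med 0.9512891
side yellow mm ((446.3294982910156, -199.37197875976562), (124.85848236083984, 79.53260803222656), 88.96060943603516)
[342 160  27  33 542] [355.3 172.1] z.157 [ 0.4283 -0.1722  0.157 ] z.149 [ 0.43   -0.1874  0.149 ] depth med 1.1772302
```

```bash
sleep 0
```

```text
(no output)
```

View pics/top0c.png

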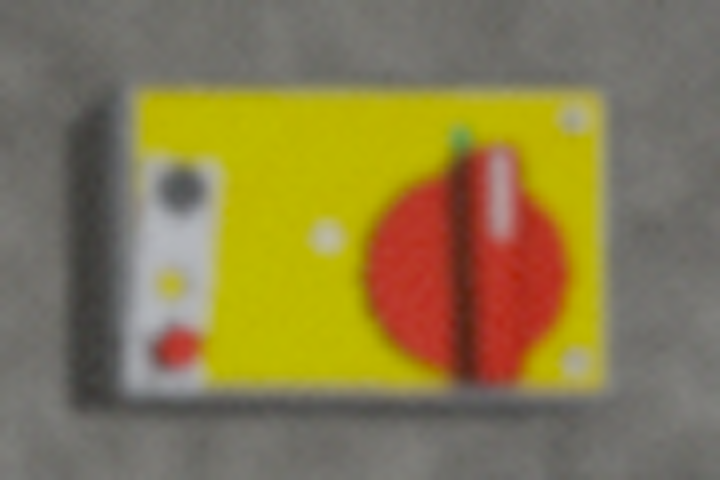

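View pics/side0c.png

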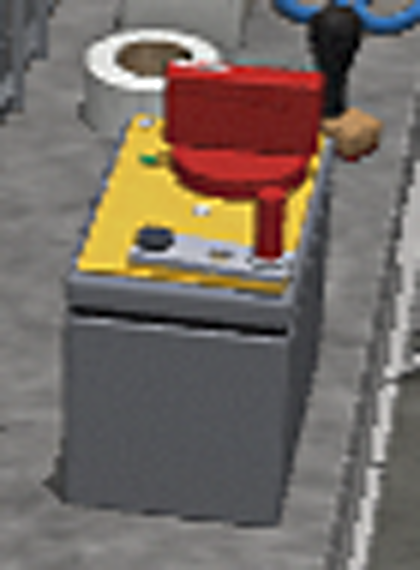

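The top crop shows the box square to the axes, with the red bar at about (417,238), its stripe toward +x. The knob is at about (377,248) and the disc centre at about (413.5,239.5). Next I turn these into metric positions and cross-check them.

```bash
python3 - <<'E'
from h import *
from scipy.spatial.transform import Rotation as Ro
from station import monitor
d=np.load("top0.npz");s=np.load("side0.npz")
c=lambda x,y:(355+(x+.5)/8-.5,205+(y+.5)/8-.5)
q=lambda x,y:(315+(x+.5)/6-.5,150+(y+.5)/6-.5)
print("yellow corners",[ray(d,c(*p),.112)[:2].round(4) for p in((135,92),(606,92),(606,385),(135,388))])
print("disc",ray(d,c(468,275),.123).round(4))
print("bar ends top",[ray(d,c(*p),.157).round(4) for p in((496,148),(496,384),(472,200),(519,200))])
print("knob",ray(d,c(178,346),.149).round(4))
print("hasp pivot",ray(d,c(182,188),.119).round(4))
print("side bar top corners",[ray(s,q(*p),.157).round(4) for p in((166,66),(323,74),(166,80))],"knob",ray(s,q(270,190),.149).round(4),"pivot",ray(s,q(155,238),.119).round(4))
o=monitor.get_obs();R=Ro.from_rotvec(o["tool_rot"]).as_matrix();print(R.round(3))
E
```

```text
yellow corners [array([ 0.4867, -0.1367]), array([ 0.487 , -0.2682]), array([ 0.4055, -0.2663]), array([ 0.4046, -0.1357])]
disc [ 0.435  -0.2258  0.123 ]
bar ends top [array([ 0.466 , -0.2254,  0.157 ]), array([ 0.4035, -0.2242,  0.157 ]), array([ 0.4522, -0.2188,  0.157 ]), array([ 0.4522, -0.2313,  0.157 ])]
knob [ 0.414  -0.1416  0.149 ]
hasp pivot [ 0.4592 -0.1483  0.119 ]
side bar top corners [array([ 0.4673, -0.2252,  0.157 ]), array([ 0.4045, -0.2307,  0.157 ]), array([ 0.4654, -0.2128,  0.157 ])] knob [ 0.4146 -0.1452  0.149 ] pivot [ 0.4592 -0.1527  0.119 ]
[[-0.954 -0.     0.301]
 [-0.301  0.002 -0.954]
 [-0.    -1.    -0.002]]
```

servo_tool --commands '[0,0,0,0,-2,0,1,0,0,0,-2.9,-1,-2.3,1,0,0,0,-2.9,0,-2.3,1,0,0,0,-2.9,0,-2.3,1,0,0,0,-2.9,0,-2.3,1,0,0,0,-2.9,0,-2.3,1,0,0,0,-2.9,0,-2.3,1,0,0,0,-2.9,0,-2.3,1,0,0,0,-2.9,0,-2.3,1,0,0,0,-2.9,0,-2.3,1,0,0,0,0,0,0,1]' --grip_force 40

```text
t: 1.2
tool_pos: [0.3791, -0.3072, 0.2557]
tool_rot: [-0.314, 2.073, -2.046]
contact_force: [-0.3, 0.2, -0.4]
opening: 0.0855
```

```bash
cat > to.py <<'E'
import sys,numpy as np
from scipy.spatial.transform import Rotation as Ro
from station import monitor
o=monitor.get_obs();R=Ro.from_rotvec(o["tool_rot"]).as_matrix();p=o["tool_pos"]
print("t",round(float(o["t"]),2),"pos",p.round(4),"q",o["q"].round(2),"F",o["contact_force"].round(1),"M",o["wrist_torque"].round(2),"open",round(float(o["opening"]),4))
print("yaw of jaw z deg",np.degrees(np.arctan2(R[1,2],R[0,2])).round(2),"tool y",R[:,1].round(3))
if len(sys.argv)>3: print("shift cm",(R.T@(np.array(list(map(float,sys.argv[1:4])))-p)*100).round(2))
E
python3 to.py 0.435 -0.2255 0.25
```

```text
t 1.2 pos [ 0.3791 -0.3072  0.2557] q [-0.84 -0.29  1.89  0.01  1.56  0.43] F [-0.3  0.2 -0.4] M [-0.02 -0.04  0.01] open 0.0855
yaw of jaw z deg -72.72 tool y [-0.003  0.013 -1.   ]
shift cm [-7.76  0.65 -6.14]
```

servo_tool --commands '[0,0,0,-2.6,0,-2.05,1,0,0,0,-2.6,0,-2.05,1,0,0,0,-2.6,0,-2.05,1,0,0.1,0,0,0,0,1,0,0.1,0,0,0,0,1,0,0.1,0,0,0,0,1,0,0,0,0,0,0,1]'

```text
t: 1.9
tool_pos: [0.4354, -0.2232, 0.2531]
tool_rot: [-0.001, -2.227, 2.198]
contact_force: [-0.4, -0.2, 0.1]
opening: 0.0849
```

```bash
python3 to.py 0.435 -0.2255 0.20
```

```text
t 1.9 pos [ 0.4354 -0.2232  0.2531] q [-0.63 -0.28  1.89  0.01  1.55  0.95] F [-0.4 -0.2  0.1] M [-0.05 -0.02 -0.05] open 0.0849
yaw of jaw z deg -90.53 tool y [-0.008  0.013 -1.   ]
shift cm [-0.01  5.31  0.3 ]
```

servo_tool --commands '[0.013,0,0.008,0,2,0.25,1,0,0,0,0,3,0,1,0,0,0,0,2.5,0,1,0,0,0,0,2,0,1,0,0,0,0,1.5,0,1,0,0,0,0,0,0,1]'

```text
t: 2.5
tool_pos: [0.4337, -0.2289, 0.1391]
tool_rot: [-0.002, 2.219, -2.223]
contact_force: [0.5, -0.2, -0.7]
opening: 0.0852
```

```bash
python3 to.py 0.435 -0.2255 0.132; python3 - <<'E'
from station import viewer
import cv2
d=viewer.get_image("top");c=cv2.resize(d["frame"][190:280,350:470],None,fx=6,fy=6,interpolation=2);cv2.imwrite("pics/t1.png",c[:,:,::-1])
d=viewer.get_image("side");c=cv2.resize(d["frame"][60:250,270:430],None,fx=3,fy=3,interpolation=2);cv2.imwrite("pics/s1.png",c[:,:,::-1])
E
```

```text
t 2.5 pos [ 0.4337 -0.2289  0.1391] q [-0.64 -0.2   2.01 -0.    1.33  0.93] F [ 0.5 -0.2 -0.7] M [0.06 0.03 0.02] open 0.0852
yaw of jaw z deg -89.94 tool y [-0.    -0.002 -1.   ]
shift cm [-0.13  0.71 -0.35]
```

View pics/s1.png

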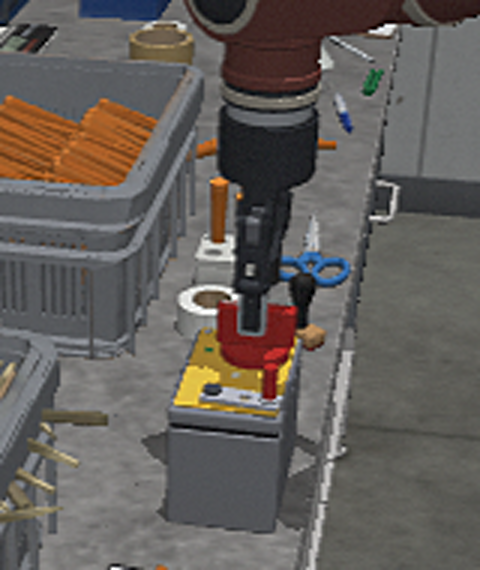

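The near finger hangs in front of the red bar at about (250,320) in the crop, so the jaws straddle it. I'll centre on the bar, go down to the grip height and close.

servo_tool --commands '[0,0,0,-0.1,0.6,-0.3,1,0,0,0,0,0,0,0.6,0,0,0,0,0,0,0.3,0,0,0,0,0,0,0,0,0,0,0,0,0,0,0,0,0,0,0,0,0,0,0,0,0,0,0,0]' --grip_force 40

```text
t: 3.3
tool_pos: [0.4386, -0.2267, 0.1405]
tool_rot: [0.008, 2.21, -2.221]
contact_force: [0.4, -1.4, -2.1]
opening: 0.013
```

```bash
python3 to.py 0.435 -0.2255 0.132
```

```text
t 3.3 pos [ 0.4386 -0.2267  0.1405] q [-0.63 -0.2   2.01  0.    1.32  0.94] F [ 0.4 -1.4 -2.1] M [-0.36  0.08  0.01] open 0.013
yaw of jaw z deg -89.87 tool y [ 0.01  -0.005 -1.   ]
shift cm [ 0.37  0.84 -0.13]
```

It is gripped, but a little high and 4 mm off in x. I'll open slightly, lower and re-grip.

servo_tool --commands '[0,0,0,0,0,0,0.5,0,0,0,0,0,0,0.5,0.005,0,-0.01,0.4,0.9,-0.1,0.5,0,0,0,0,0,0,0.5]'

```text
t: 3.7
tool_pos: [0.4343, -0.2262, 0.1307]
tool_rot: [-0.003, 2.208, -2.234]
contact_force: [-0.4, 1.0, -0.8]
opening: 0.0428
```

```bash
python3 to.py 0.435 -0.2255 0.132
```

```text
t 3.7 pos [ 0.4343 -0.2262  0.1307] q [-0.63 -0.2   2.02 -0.01  1.31  0.94] F [-0.4  1.  -0.8] M [0.01 0.02 0.04] open 0.0428
yaw of jaw z deg -89.88 tool y [-0.001 -0.011 -1.   ]
shift cm [-0.07 -0.13 -0.07]
```

Close, then start turning.

servo_tool --commands '[0,0,0,0,0,0,0,0,0,0,0,0,0,0,0,0,0,0,0,0,0,0,0,0,0,0,0,0,0,-0.08,0,0,0,0,0,0,-0.08,0,0,0,0,0,0,-0.08,0,0,0,0,0]' --grip_force 40

```text
t: 4.4
tool_pos: [0.4342, -0.2271, 0.1304]
tool_rot: [-0.264, 2.078, -2.103]
contact_force: [-0.1, -3.0, -0.8]
opening: 0.0132
```

```bash
python3 to.py 0.435 -0.2255 0.132
```

```text
t 4.4 pos [ 0.4342 -0.2271  0.1304] q [-0.63 -0.2   2.02 -0.01  1.31  0.7 ] F [-0.1 -3.  -0.8] M [ 0.1   0.05 -0.1 ] open 0.0132
yaw of jaw z deg -75.75 tool y [-0.001 -0.012 -1.   ]
shift cm [-0.12 -0.16 -0.13]
```

servo_tool --commands '[0,-0.08,0,0,0,0,0,0,-0.08,0,0,0,0,0,0,-0.08,0,0,0,0,0,0,-0.08,0,0,0,0,0,0,-0.08,0,0,0,0,0,0,-0.08,0,0,0,0,0,0,-0.08,0,0,0,0,0,0,-0.08,0,0,0,0,0,0,-0.08,0,0,0,0,0,0,-0.08,0,0,0,0,0,0,-0.08,0,0,0,0,0]'

```text
t: 5.5
tool_pos: [0.4352, -0.2282, 0.1304]
tool_rot: [-0.989, 1.496, -1.517]
contact_force: [1.1, -1.4, -0.5]
opening: 0.0135
```

```bash
python3 to.py 0.435 -0.2265 0.132
```

```text
t 5.5 pos [ 0.4352 -0.2282  0.1304] q [-0.63 -0.19  2.02 -0.01  1.31 -0.22] F [ 1.1 -1.4 -0.5] M [ 0.1  -0.04 -0.12] open 0.0135
yaw of jaw z deg -23.59 tool y [ 0.003 -0.012 -1.   ]
shift cm [-0.15 -0.17 -0.08]
```

servo_tool --commands '[0,-0.05,0,0,0,0,0,0,-0.05,0,0,0,0,0,0,-0.05,0,0,0,0,0,0,-0.03,0,0,0,0,0,0,-0.03,0,0,0,0,0]'

```text
t: 6.0
tool_pos: [0.4354, -0.2283, 0.1304]
tool_rot: [-1.11, 1.347, -1.365]
contact_force: [-0.0, -0.8, -0.7]
opening: 0.0137
```

```bash
python3 to.py 0.435 -0.2265 0.132
```

```text
t 6.0 pos [ 0.4354 -0.2283  0.1304] q [-0.63 -0.19  2.02 -0.01  1.31 -0.43] F [-0.  -0.8 -0.7] M [ 0.11  0.13 -1.74] open 0.0137
yaw of jaw z deg -11.53 tool y [ 0.005 -0.009 -1.   ]
shift cm [-0.17 -0.16 -0.08]
```

The torque rose to 1.7 N m, so the handle is at its stop. Now I release and lift.

servo_tool --commands '[0,0,0,0,0,0,0.5,0,0,0,0,0,0,0.5,0,0,0,0,0,0,0.5,0,0,0,0,-2,0,0.5,0,0,0,0,-3,0,0.5,0,0,0,0,-3,0,0.5,0,0,0,0,0,0,0.5]'

```text
t: 6.7
tool_pos: [0.4346, -0.2262, 0.2118]
tool_rot: [-1.114, 1.346, -1.358]
contact_force: [0.2, -0.3, 0.5]
opening: 0.0428
```

```bash
python3 to.py 0.414 -0.1425 0.21; python3 - <<'E'
from station import viewer
import cv2
d=viewer.get_image("top");c=cv2.resize(d["frame"][190:280,350:470],None,fx=6,fy=6,interpolation=2);cv2.imwrite("pics/t2.png",c[:,:,::-1])
d=viewer.get_image("side");c=cv2.resize(d["frame"][60:250,270:430],None,fx=3,fy=3,interpolation=2);cv2.imwrite("pics/s2.png",c[:,:,::-1])
E
```

```text
t 6.7 pos [ 0.4346 -0.2262  0.2118] q [-0.63 -0.27  1.94 -0.    1.46 -0.43] F [ 0.2 -0.3  0.5] M [-0.03 -0.01 -0.02] open 0.0428
yaw of jaw z deg -11.18 tool y [ 0.002 -0.007 -1.   ]
shift cm [-7.81  0.11 -3.65]
```

View pics/s2.png

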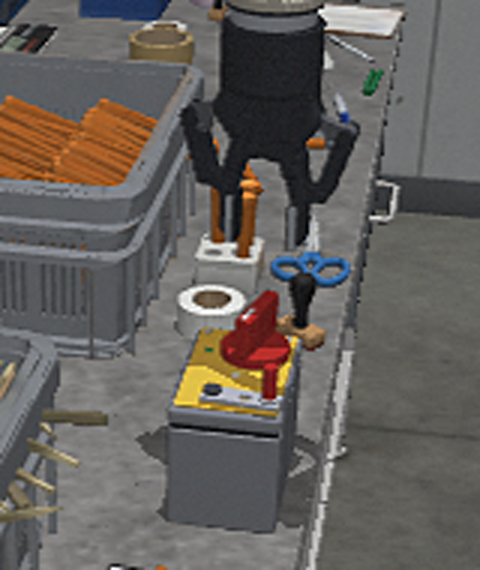

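View pics/t2.png

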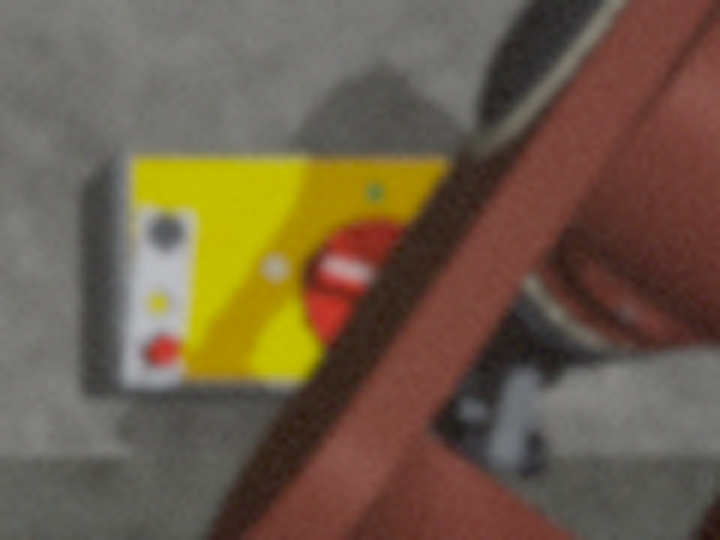

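The handle now stands at off: its stripe is at (345,268) in the top crop, pointing at the white mark. The hasp is still stowed, with its knob at (162,350). Next I move over the knob.

servo_tool --commands '[0,0,0,-2.6,0,-1.2,0.5,0,0,0,-2.6,0,-1.2,0.5,0,0,0,-2.6,0,-1.2,0.5,0,0,0,0,0,0,0.5]'

```text
t: 7.2
tool_pos: [0.4094, -0.1379, 0.2002]
tool_rot: [-1.118, 1.363, -1.346]
contact_force: [-0.1, 0.4, -0.3]
opening: 0.0432
```

```bash
python3 to.py 0.414 -0.143 0.126
```

```text
t 7.2 pos [ 0.4094 -0.1379  0.2002] q [-0.49 -0.41  2.07 -0.    1.49 -0.3 ] F [-0.1  0.4 -0.3] M [-0.02 -0.02 -0.02] open 0.0432
yaw of jaw z deg -11.26 tool y [-0.012  0.002 -1.   ]
shift cm [0.41 7.42 0.64]
```

servo_tool --commands '[0,-0.04,0.012,0.4,1.5,0.5,0.5,0,-0.04,0,0,2,0,0.5,0,0,0,0,1,0,0.5,0,0,0,0,0,0,0.5]'

```text
t: 7.6
tool_pos: [0.4115, -0.1421, 0.1494]
tool_rot: [-1.154, 1.311, -1.273]
contact_force: [0.5, -1.2, 0.7]
opening: 0.0428
```

```bash
python3 to.py 0.414 -0.143 0.126
```

```text
t 7.6 pos [ 0.4115 -0.1421  0.1494] q [-0.51 -0.35  2.11  0.01  1.4  -0.4 ] F [ 0.5 -1.2  0.7] M [-0.05 -0.03 -0.01] open 0.0428
yaw of jaw z deg -6.44 tool y [-0.015  0.016 -1.   ]
shift cm [0.1  2.34 0.29]
```

servo_tool --commands '[0.015,0,-0.016,0.1,1.2,0.25,0.5,0,0,0,0,1,0,0.5,0,0,0,0,0,0,0.5]'

```text
t: 7.9
tool_pos: [0.4139, -0.1441, 0.1266]
tool_rot: [-1.156, 1.294, -1.294]
contact_force: [0.8, -0.2, -0.1]
opening: 0.0427
```

```bash
python3 to.py 0.414 -0.143 0.126; python3 - <<'E'
from station import viewer
import cv2
d=viewer.get_image("side");c=cv2.resize(d["frame"][60:250,270:430],None,fx=3,fy=3,interpolation=2);cv2.imwrite("pics/s3.png",c[:,:,::-1])
E
```

```text
t 7.9 pos [ 0.4139 -0.1441  0.1266] q [-0.5  -0.33  2.14 -0.    1.34 -0.39] F [ 0.8 -0.2 -0.1] M [ 0.02 -0.02 -0.01] open 0.0427
yaw of jaw z deg -6.58 tool y [-0.002 -0.002 -1.   ]
shift cm [-0.11  0.06  0.  ]
```

View pics/s3.png

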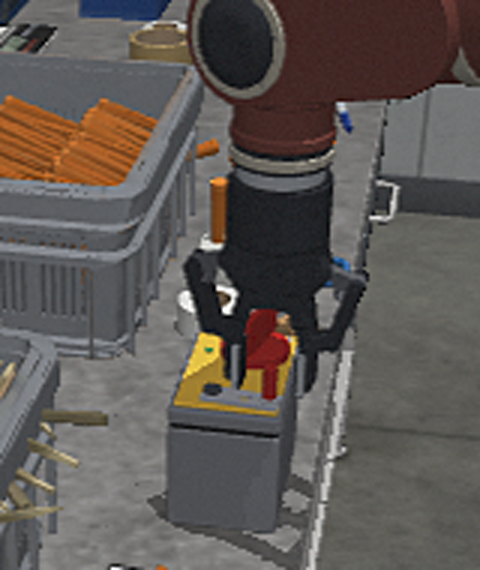

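The knob at (270,380) in the crop stands between the fingers. I'll close on it.

servo_tool --commands '[0,0,0,0,0,0,0,0,0,0,0,0,0,0,0,0,0,0,0,0,0,0,0,0,0,0,0,0]' --grip_force 30

```text
t: 8.35
tool_pos: [0.4134, -0.1447, 0.1289]
tool_rot: [-1.158, 1.296, -1.294]
contact_force: [2.4, 0.2, -3.8]
opening: 0.0103
```

```bash
python3 to.py 0.414 -0.143 0.126
```

```text
t 8.35 pos [ 0.4134 -0.1447  0.1289] q [-0.5  -0.33  2.13 -0.    1.34 -0.39] F [ 2.4  0.2 -3.8] M [-0.   -0.37  0.03] open 0.0103
yaw of jaw z deg -6.61 tool y [-0.005 -0.002 -1.   ]
shift cm [-0.18  0.29  0.04]
```

servo_tool --commands '[0,0.06,0,-0.35,0,0,0,0,0.08,0,-0.36,0,0,0,0,0.08,0,-0.36,0,0,0,0,0.08,0,-0.36,0,0,0,0,0.08,0,-0.36,0,0,0]'

```text
t: 8.85
tool_pos: [0.418, -0.1279, 0.1289]
tool_rot: [-0.929, 1.575, -1.578]
contact_force: [-0.0, -0.0, -1.5]
opening: 0.0103
```

```bash
cat > arc.py <<'E'
import numpy as np
from station import monitor
p=monitor.get_obs()["tool_pos"];v=p[:2]-[.4585,-.1475];print("r mm",np.hypot(*v)*1000,"hasp angle est rad",np.pi-np.arctan2(v[1],v[0]), "radial yaw deg",np.degrees(np.arctan2(v[1],v[0]))-180)
E
python3 to.py; python3 arc.py
```

```text
t 8.85 pos [ 0.418  -0.1279  0.1289] q [-0.46 -0.34  2.14 -0.01  1.34  0.05] F [-0.  -0.  -1.5] M [-0.04  0.04  0.04] open 0.0103
yaw of jaw z deg -29.29 tool y [-0.004 -0.004 -1.   ]
r mm 44.97775580908866 hasp angle est rad 0.45112981860617074 radial yaw deg -25.84783461863597
```

servo_tool --commands '[0,0.07,0,-0.37,0,0,0,0,0.07,0,-0.37,0,0,0,0,0.08,0,-0.37,0,0,0,0,0.08,0,-0.37,0,0,0,0,0.08,0,-0.37,0,0,0,0,0.08,0,-0.37,0,0,0,0,0.08,0,-0.37,0,0,0]'

```text
t: 9.55
tool_pos: [0.4352, -0.1093, 0.1289]
tool_rot: [-0.5, 1.941, -1.952]
contact_force: [-0.7, -0.4, -1.6]
opening: 0.0107
```

```bash
python3 to.py; python3 arc.py
```

```text
t 9.55 pos [ 0.4352 -0.1093  0.1289] q [-0.41 -0.3   2.11 -0.01  1.34  0.67] F [-0.7 -0.4 -1.6] M [-0.07  0.06 -0.02] open 0.0107
yaw of jaw z deg -61.58 tool y [-0.006 -0.007 -1.   ]
r mm 44.75815019994304 hasp angle est rad 1.022564337474464 radial yaw deg -58.588620817877995
```

servo_tool --commands '[0,0.07,0,-0.37,0,0,0,0,0.07,0,-0.37,0,0,0,0,0.07,0,-0.37,0,0,0,0,0.07,0,-0.37,0,0,0,0,0.07,0,-0.37,0,0,0,0,0.07,0,-0.37,0,0,0]'

```text
t: 10.15
tool_pos: [0.4545, -0.103, 0.1288]
tool_rot: [-0.076, 2.19, -2.208]
contact_force: [-2.4, -0.9, 1.1]
opening: 0.0103
```

```bash
python3 to.py; python3 arc.py
```

```text
t 10.15 pos [ 0.4545 -0.103   0.1288] q [-0.38 -0.25  2.07 -0.01  1.33  1.14] F [-2.4 -0.9  1.1] M [-0.02  0.46 -0.11] open 0.0103
yaw of jaw z deg -86.76 tool y [-0.013 -0.009 -1.   ]
r mm 44.6793376320122 hasp angle est rad 1.4818821555873856 radial yaw deg -84.905593250906
```

Nearly at the end. I'll push gently until it meets the stop.

servo_tool --commands '[0,0.04,0,-0.35,0,0,0,0,0.02,0,-0.35,0,0,0,0,0,0,-0.35,0,0,0]'

```text
t: 10.45
tool_pos: [0.4578, -0.1028, 0.1285]
tool_rot: [0.032, -2.19, 2.208]
contact_force: [-18.4, 0.2, 11.1]
opening: 0.0104
```

```bash
python3 to.py; python3 arc.py
```

```text
t 10.45 pos [ 0.4578 -0.1028  0.1285] q [-0.37 -0.22  2.05 -0.02  1.35  1.22] F [-18.4   0.2  11.1] M [ 0.16  2.91 -0.07] open 0.0104
yaw of jaw z deg -90.45 tool y [-0.037 -0.008 -0.999]
r mm 44.71259739725836 hasp angle est rad 1.5544446041523141 radial yaw deg -89.06311530481152
```

It is at the stop, with 18 N reaction. Now I release and lift clear.

servo_tool --commands '[0,0,0,0,0,0,0,0,0,0,0,0,0,0.5,0,0,0,0,0,0,0.5,0,0,0,0,0,0,0.5,0,0,0,0,-2,0,0.5,0,0,0,0,-3,0,0.5,0,0,0,0,-4,0,0.5,0,0,0,0,-4,0,0.5,0,0,0,0,0,0,0.5]'

```text
t: 11.35
tool_pos: [0.4633, -0.1016, 0.2638]
tool_rot: [0.03, -2.192, 2.208]
contact_force: [-0.6, -0.4, 0.4]
opening: 0.0426
```

```bash
python3 to.py;  python3 - <<'E'
from station import viewer
import cv2
d=viewer.get_image("side");c=cv2.resize(d["frame"][60:350,250:430],None,fx=2,fy=2,interpolation=2);cv2.imwrite("pics/s4.png",c[:,:,::-1])
d=viewer.get_image("top");c=cv2.resize(d["frame"][190:280,340:460],None,fx=6,fy=6,interpolation=2);cv2.imwrite("pics/t4.png",c[:,:,::-1])
E
```

```text
t 11.35 pos [ 0.4633 -0.1016  0.2638] q [-0.36 -0.31  1.89 -0.02  1.59  1.22] F [-0.6 -0.4  0.4] M [ 0.04 -0.06 -0.03] open 0.0426
yaw of jaw z deg -90.43 tool y [-0.035 -0.007 -0.999]
```

View pics/s4.png

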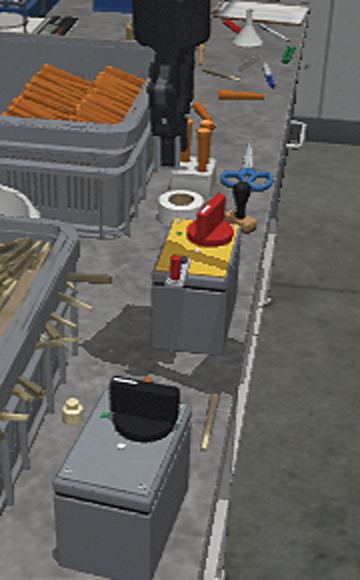

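View pics/t4.png

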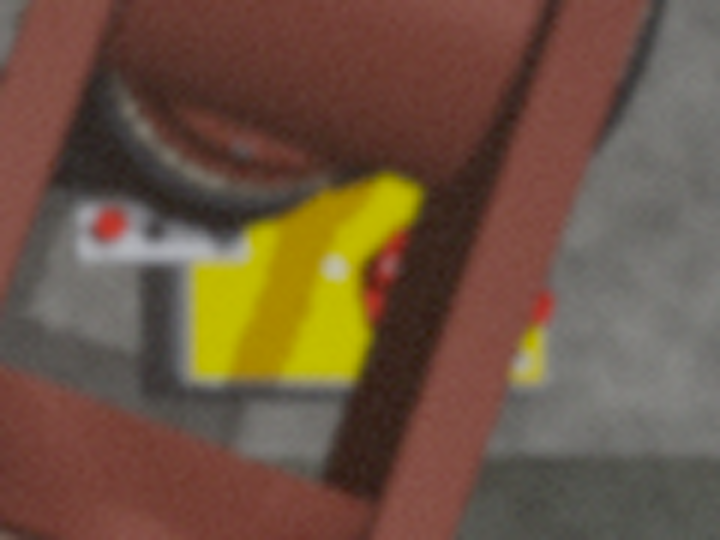

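The side crop shows the hasp's knob out past the box at (176,268), the red bar turned off at (212,215) and the black handle unturned. In the top crop the hasp sticks straight out, with the knob at (110,222). I'll check both angles in numbers, then hand in.

```bash
python3 - <<'E'
from h import *
from station import viewer,monitor,ticket
d=viewer.get_image("top")
k=ray(d,(340+110.5/6-.5,190+222.5/6-.5),.149);v=k[:2]-[.4585,-.1475];print("knob",k.round(4),"hasp",np.pi-np.arctan2(v[1],v[0]))
s=viewer.get_image("side");hsv=cv2.cvtColor(s["frame"],cv2.COLOR_RGB2HSV)
# expected bar top ends at 1.309 in side view vs red mask
R=cv2.inRange(hsv,(0,140,60),(6,255,255))|cv2.inRange(hsv,(174,140,60),(180,255,255))
for a in(1.13,1.309):
    for sg in(1,-1):
        u=proj(s,[.435+sg*.028*np.cos(a),-.2265+sg*.028*np.sin(a),.152]);print(a,u.round(1))
c=s["frame"][140:200,320:380];cv2.imwrite("pics/s5.png",cv2.resize(c,None,fx=9,fy=9,interpolation=2)[:,:,::-1])
o=monitor.get_obs();print(o["t"],o["contact_force"].round(1))
E
```

```text
knob [ 0.4592 -0.1018  0.149 ] hasp 1.5856804716235766
1.13 [349.1 167.7]
1.13 [361.7 159.3]
1.309 [351.  168.2]
1.309 [359.9 158.8]
11.55 [ 1.  -0.5  0.2]
```

View pics/s5.png

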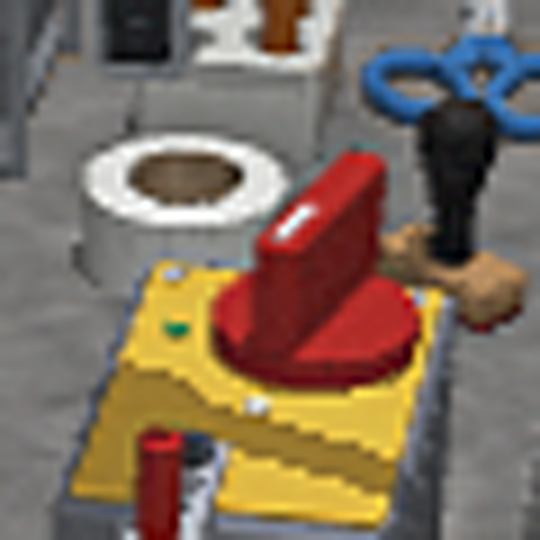

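The bar points at the mark. One numeric check of its angle from its long top edges:

```bash
python3 - <<'E'
from h import *
s=np.load("side0.npz")
g=cv2.imread("pics/s5.png")[130:260,240:400];cv2.imwrite("pics/s6.png",cv2.resize(g,None,fx=4,fy=4))
f=lambda x,y:ray(s,(320+(x+.5)/9-.5,140+(y+.5)/9-.5),.157)
for A,B in(((262,238),(350,153)),((298,240),(385,162)),((280,239),(368,157))):
    a,b=f(*A),f(*B);v=a-b;print(a.round(4),b.round(4),np.hypot(*v[:2]),np.arctan2(v[1],v[0]))
E
```

```text
[ 0.448  -0.1999  0.157 ] [ 0.4318 -0.2549  0.157 ] 0.057381764607215384 1.2850974070855514
[ 0.4385 -0.2006  0.157 ] [ 0.4217 -0.2513  0.157 ] 0.05340018451280653 1.2514359745767445
[ 0.4432 -0.2003  0.157 ] [ 0.4267 -0.2535  0.157 ] 0.05572896772554945 1.268879982534071
```

View pics/s6.png

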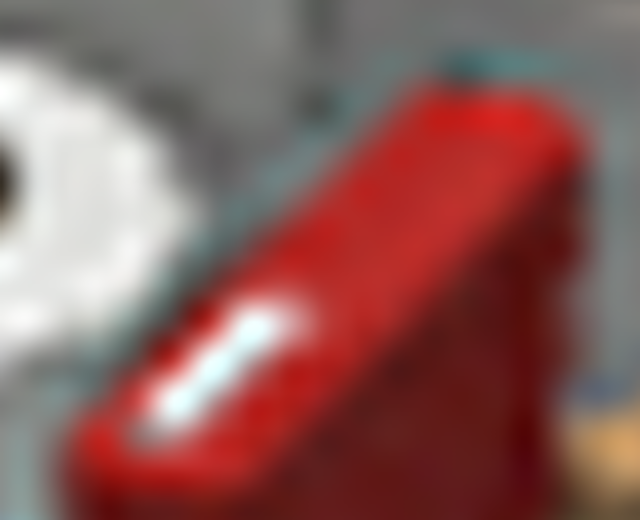

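The handle measures about 1.27 rad (needs more than 1.13) and the hasp about 1.57, so I hand in.

```bash
python3 -c "
from station import ticket;print(ticket.finish_job())"
```

```text
the job is handed in; nothing more can be done
None
```

I turned the red handle counter-clockwise to its off stop, then swung the hasp by its knob fully out to its stop. I lifted clear and handed the job in at about 11.6 s; it reported no verdict.

| Check | Measured | Required |
|---|---|---|
| Red handle | about 1.27 rad in the side view (edges gave 1.25 to 1.29) | above 1.13 |
| Hasp | about 1.59 rad in the top view, 1.55 from the tool position at the stop | above 1.35 |
| Black handle | looks unturned in the side view; not measured | below 0.35 |
| Force on the tool | about 1 N (noise), gripper clear above the box | touching nothing |

- **Stops:** torque rose to 1.7 N m when the handle met its stop, and the hasp pushed back with 18 N at its own.
- **Disagreements:** the handle's camera reading is slightly under the nominal 1.309 rad and the hasp's slightly over 1.571, both within what the cameras can resolve. My first grip on the handle was about 1 cm high, so I opened and re-gripped before turning.

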